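# Put the hutch kit back on its shadow mats

## Task

Put the bamboo chew stick, the upturned crock, the hay scoop and the mineral lick each on the black mat that bears its own silhouette: lying the way it lies now, inside the cream silhouette and in line with it, the scoop's handle over the handle part. Set each thing down rather than dropping it, let go of it, and leave the feed tin and the lamp switch as they are.

Things in the scene. Friction and masses are not known exactly. Their poses are not given: they have to be found in the camera images.
- stick_center (a point): bamboo chew stick, straw-yellow with brown rings, 110 mm long, 22 wide, 22 high, round on top with a flat underside, lying flat; both ends alike. Point: its centre, 11 above its underside. x runs along its length, z up.
- crock_center (a point): small blue ceramic crock standing upturned (mouth down, closed foot with a cream ring on top), a plain upright cylinder 60 mm across and 45 mm high. Point: its centre, 22.5 above its underside. z up.
- scoop_grip (a point): dark grey metal hay scoop, wooden handle, 130 mm long, lying level. Pan 65 long, 50 wide, 24 high, open at top and front. Handle round, 18 thick, axis 14 above the underside, 37 from the pan's rear wall to a ball end 28 across that rests on the worktop. Point: on the handle's axis, 18 behind the pan's rear wall (the middle of the 130), near the balance point: hold it here. x: from handle to pan, z up.
- lick_center (a point): salmon-pink mineral lick, a block 64 mm long, 40 wide, 28 high, both ends alike. Point: its centre, 14 above its underside. x runs along its length, z up.
- mat_stick: black rubber mat fixed to the worktop, 138 x 50 mm, 4 thick, with a cream stripe 126 x 38: the silhouette of the chew stick, 8 larger all round. Origin: under the centre of mat and silhouette, at worktop level (mat top 4 above). x runs along the stripe.
- mat_crock: black rubber mat fixed to the worktop, 104 x 104 mm, 4 thick, with a cream disc 76 across: the silhouette of the crock, 8 larger all round. Origin: under the centre of mat and disc, at worktop level (mat top 4 above).
- mat_scoop: black rubber mat fixed to the worktop, 156 x 78 mm, 4 thick, with a cream scoop silhouette 146 long (pan part 66 wide, handle part 34 wide, round end), 8 larger than the scoop all round. Origin: under the middle, where the pan's rear wall belongs, at worktop level (mat top 4 above). x: from handle part to pan part; the scoop's holding point belongs at x = -18, y = 0.
- mat_lick: black rubber mat fixed to the worktop, 92 x 68 mm, 4 thick, with a cream rectangle 80 x 56: the silhouette of the mineral lick, 8 larger all round. Origin: under the centre of mat and rectangle, at worktop level (mat top 4 above). x runs along the rectangle's length.
- tin: bystander: green feed tin with a metal lid, 87 mm across, 100 high, standing loose at the left of the work. Origin: centre of its underside.
- lamp_switch_tip (a point): bystander: black toggle lever of the hutch lamp, 50 mm long, on a grey block fixed at the right of the work. Point: the tip of the lever.
Not all that is in view belongs to the job. Leave any yellow look-alike of the part that bears crock_center alone.

How it is judged:
At the end, for the whole second after the job is handed in: Each thing rests, released, still and upright (0.15 rad), on its own mat, its centre (scoop: holding point, in x and y) within 12 mm of its place on the silhouette; stick, scoop and lick in line with it within 0.3 rad, the scoop's pan over the pan part (horizontal distance between lick_center and mat_lick below 0.012 m and angle between the x axis of lick_center and the x axis of mat_lick, either way round below 0.3 rad and z of lick_center in the frame of mat_lick between 0.015 and 0.024 m and angle between each of lick_center, crock_center, stick_center, scoop_grip's own z axis and vertical below 0.15 rad and linear speed of each of lick, crock, stick, scoop below 0.02 m/s and angular speed of each of lick, crock, stick, scoop below 0.2 rad/s and horizontal distance between crock_center and mat_crock below 0.012 m and z of crock_center in the frame of mat_crock between 0.0235 and 0.0325 m and horizontal distance between stick_center and mat_stick below 0.012 m and angle between the x axis of stick_center and the x axis of mat_stick, either way round below 0.3 rad and z of stick_center in the frame of mat_stick between 0.012 and 0.021 m and x of scoop_grip in the frame of mat_scoop between -0.03 and -0.006 m and y of scoop_grip in the frame of mat_scoop between -0.012 and 0.012 m and x of mat_scoop in the frame of scoop_grip between 0.004 and 0.032 m and angle between the x axis of scoop_grip and the x axis of mat_scoop, either way round below 0.3 rad and z of scoop_grip in the frame of mat_scoop between 0.015 and 0.024 m); the robot touches nothing.
It fails at once if a thing is dropped or thrown: free of the fingers and faster than 0.5 m/s (a fall of over about 13 mm) ((contact force between lick and the fingers below 0.05 N and linear speed of lick above 0.5 m/s) or (contact force between crock and the fingers below 0.05 N and linear speed of crock above 0.5 m/s) or (contact force between stick and the fingers below 0.05 N and linear speed of stick above 0.5 m/s) or (contact force between scoop and the fingers below 0.05 N and linear speed of scoop above 0.5 m/s)).
It fails at once if the feed tin is pushed more than 20 mm from where it stood (distance of tin from where it was at the start of the episode above 0.02 m).
It fails at once if the tip of the lamp switch is moved more than 15 mm (distance of lamp_switch_tip from where it was at the start of the episode above 0.015 m).
It also fails if it takes over 109 s, if anything falls off the work surface, if the arm or the gripper's body presses on something with over 40 N, if the wrist force passes 120 N, or if a joint passes its speed limit or range.

## Robot

A 7-joint arm with a two-finger parallel gripper is mounted at the origin on the work surface. World frame = base frame: x ahead of the robot, y to its left, z up, the work surface at z = 0. Lengths are in m, angles in rad, forces in N, time in s.
With the tool pointing down it reaches from about 0.425 to 0.875 m from the base axis. Payload 4.7 kg.
Tool frame: the origin (TCP) lies midway between the tips of the shut fingers; the grasp point (between the pads) lies bot.tcp_to_grasp behind it (bot.tcp_to_grasp is the distance from the TCP to the grasp point, in m); z points along the fingers, y is the line along which they close (so a half turn about z gives the same grasp; the last joint's range is limited). The gripper opens to 87 mm and grips with 3 to 60 N. Pads are 19 mm wide; open, the fingers measure 117 mm over their backs; the gripper's body (75 mm by 190 mm) begins 51 mm behind the grasp point.
Start: joints at [1.322, 0.321, -0.07, 1.45, 0.023, 1.371, -0.057], TCP at [0.169, -0.628, 0.223] pointing down, gripper open.
Joint ranges: [-2.86, 2.86], [-0.3, 2.09], [-1.38, 1.24], [0.06, 2.45], [-1.56, 4.7], [0.09, 2.05], [-2.69, 2.69]. Speed limits (rad/s): [2.57, 2.57, 3.14, 3.14, 3.14, 3.14, 3.14].

## Interface

Orientations are given as a 3x3 rotation matrix whose columns are the frame's x, y, z axes.
In Python, from workcell import bot gives the robot as it stands. The module is installed in compiled form; this text tells all that it offers.
- The arm moves only by the shell command python3 -m crank 'ROWS' [FORCE]. ROWS is JSON, a list that holds one entry, the list of rows, each a list of 7 numbers: the shift along the tool's x, y, z in cm, then the turn, a rotation vector about the tool's x, y, z in degrees, then the opening, from 0 (shut) to 1 (fully open). A call has exactly 8 rows; each row is the pose to reach, as a shift and turn from the pose commanded when the call began, along the tool's axes at that moment; what a row does not reach only later rows make up. A row lasts 1/8 s, in which the tool goes at most 62.5 mm and 10.7 degrees, less where a joint would pass 70% of its speed; a pose out of reach is approached as far as the arm can. A call with a gripper value outside its range is refused whole. The fingers move at their own pace and stop on an object; FORCE is the grip in N (left out, the last holds). Time passes only in rows, so rows that repeat a pose let the fingers close, or fill a call up. It gives the time, the measured TCP pose, the force, the opening and the grip force at its end, in the units of the state.
- bot.get_obs(): the state, without advancing time (a new reading comes with each control period).
- bot.grab_frame(name): name is "side" or "top"; returns a dict with "color" (480x640x3 uint8, red, green, blue), "depth" (480x640 float32, m along the optical axis (not along the pixel's ray), 0 where there is no reading), "mtx" (3x3 intrinsics, pixels), "rvec" (rotation vector, rad) and "tvec" (3), from world to camera coordinates, as OpenCV has them. Camera axes: x right, y down, z forward; pixel columns grow to the right and rows downward; lengths in m; the calibration is good to about 2 mm. A picture is of the moment at which its call begins.
- bot.finish_job(): hands the job in; it is judged then, once.
The state is a dict: "clock": time; "joint_positions": joint angles; "joint_velocities": joint speeds; "tau": joint torques, N m; "tool_pos": TCP position; "tcp_rot": TCP orientation; "ft_force": force on the tool from outside, world axes, zero at the start; "wrist_torque": the same for the moment, N m; "gripper_width": finger opening in m; "gripper_force": force on a finger pad.
Only numpy, scipy, OpenCV 4.12 (cv2) and the standard library are available. Lean on these libraries where they do the work, as an engineer would, in place of code of your own. Each camera call takes 0.05 s, during which the arm holds its last target. There are 200 camera calls.

## Working session

There is one attempt and no reset: what is moved stays moved. The work goes in short steps, Python scripts to look and compute and a shell command to move; the robot and the scene stay as the last step left them, time stands still between calls to the robot, and variables do not carry over. Pictures are saved under pics/ and viewed, at most 14 in all, crops included, and the job is handed in when it is done.

```bash
mkdir -p pics; python3 - <<'E'
from workcell import bot
import cv2,numpy as np
for n in("top","side"):
    f=bot.grab_frame(n); cv2.imwrite(f"pics/{n}0.png",f["color"][:,:,::-1]); np.savez(f"{n}0.npz",**f)
    R=cv2.Rodrigues(f["rvec"])[0]; print(n,f["mtx"].round(1).tolist(),(-R.T@np.ravel(f["tvec"])).round(3),R.round(2).tolist())
o=bot.get_obs(); print(o["tool_pos"],o["tcp_rot"],o["gripper_width"],o["clock"],bot.tcp_to_grasp)
E
```

```text
top [[580.9, 0.0, 312.2], [0.0, 580.9, 225.7], [0.0, 0.0, 1.0]] [0.241 0.003 1.452] [[0.02, -1.0, 0.01], [-0.98, -0.02, -0.18], [0.18, -0.0, -0.98]]
side [[470.6, 0.0, 316.2], [0.0, 470.6, 235.5], [0.0, 0.0, 1.0]] [-0.034  0.514  0.961] [[-0.67, -0.74, 0.01], [-0.57, 0.51, -0.64], [0.47, -0.44, -0.77]]
[ 0.16870702 -0.62723303  0.22159868] [[ 9.65659271e-01  2.59811321e-01 -5.00152402e-04]
 [ 2.59811792e-01 -9.65657989e-01  1.57513906e-03]
 [-7.37372025e-05 -1.65099313e-03 -9.99998634e-01]] 0.08731465133828871 0.1 0.0187
```

View pics/top0.png

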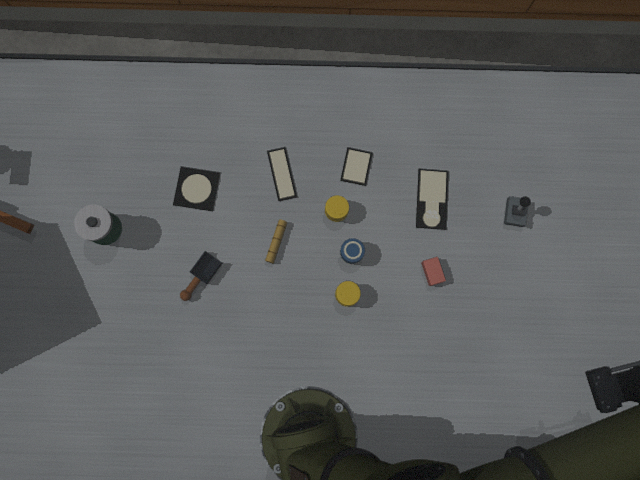

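View pics/side0.png

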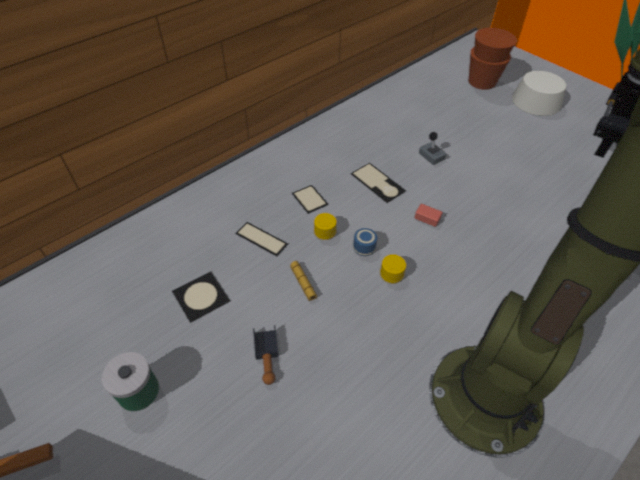

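The top view shows these objects:
- **Mats:** crock (197,188), stick (282,174), lick (357,166), scoop (432,199).
- **Objects:** scoop (203,273), with its pan toward the upper right, stick (275,242), lick (433,271), tin (97,225), switch (517,210).

Three things could be the crock: the blue one (352,251) and the yellow ones (337,208) and (348,293). The blue one with the cream ring fits the description. I'll confirm it in an enlarged crop.

```bash
cat > h.py <<'E'
from workcell import bot
import cv2,numpy as np
def cast(f,uv,z):
    R=cv2.Rodrigues(f["rvec"])[0]; c=-R.T@np.ravel(f["tvec"])
    d=np.c_[cv2.undistortPoints(np.float64(uv).reshape(-1,1,2),f["mtx"],None)[:,0],np.ones(len(uv))]@R
    return c[:2]+d[:,:2]*((z-c[2])/d[:,2])[:,None]
def height(f):
    R=cv2.Rodrigues(f["rvec"])[0]; c=-R.T@np.ravel(f["tvec"]); v,u=np.mgrid[:480,:640]
    d=np.c_[(u.ravel()-f["mtx"][0,2])/f["mtx"][0,0],(v.ravel()-f["mtx"][1,2])/f["mtx"][1,1],np.ones(u.size)]@R
    return (c+d*f["depth"].ravel()[:,None]).reshape(480,640,3)
def masks(f):
    h=cv2.cvtColor(f["color"],cv2.COLOR_RGB2HSV); H,S,V=[h[...,i].astype(int) for i in range(3)]
    return dict(cream=(V>170)&(H>12)&(H<40)&(S>12)&(S<70), blue=(H>95)&(H<125)&(S>90), yellow=(H>15)&(H<30)&(S>90)&(V>80),
      pink=((H<8)|(H>172))&(S>80)&(V>90), brown=(H>3)&(H<15)&(S>100), dark=(V<75)&(S<80))
def blobs(m,roi=None,amin=40):
    m=m.astype(np.uint8)
    if roi: k=np.zeros_like(m); u0,v0,u1,v1=roi; k[v0:v1,u0:u1]=m[v0:v1,u0:u1]; m=k
    n,l,s,c=cv2.connectedComponentsWithStats(m)
    return [(c[i],np.argwhere(l==i)[:,::-1]) for i in range(1,n) if s[i,4]>=amin]
def rect(P):
    (c,(w,h),a)=cv2.minAreaRect((P*1000).astype(np.float32))
    if w<h: w,h,a=h,w,a+90
    return np.r_[c,w,h,(a+90)%180-90].round(1)
E
python3 - <<'E'
from h import *
for n in("top","side"):
    f=dict(np.load(n+"0.npz")); W=height(f); M=masks(f); print(n)
    for k,z in(("cream",.004),("blue",.045),("yellow",.02),("pink",.028),("brown",.014),("dark",.012)):
        for c,p in blobs(M[k]):
            if not(100<c[1]<(330 if n=="top" else 400)) or (n=="top" and not 140<c[0]<560): continue
            P=cast(f,p,z); w=W[p[:,1],p[:,0]]
            print(k,c.round(),len(p),"mean",(P.mean(0)*1000).round(),"rect",rect(P),"z",np.percentile(w[:,2],[5,50,95]).round(3))
f=dict(np.load("top0.npz")); cv2.imwrite("pics/crop.png",cv2.resize(f["color"][140:310,165:465,::-1],None,fx=2.6,fy=2.6,interpolation=cv2.INTER_CUBIC))
E
```

```text
top
blue [351. 251.] 143 mean [442. -97.] rect [443.7 -97.5  57.7  55.3 -43.9] z [0.036 0.044 0.049]
blue [353. 250.] 121 mean [445. -99.] rect [445.5 -99.3  27.2  27.1   1.4] z [0.04  0.046 0.05 ]
yellow [336. 207.] 467 mean [556. -59.] rect [556.5 -59.7  62.1  58.1   1.1] z [0.036 0.044 0.05 ]
yellow [275. 240.] 287 mean [468.  92.] rect [467.4  92.  108.9  17.5 -16.2] z [0.014 0.02  0.026]
yellow [347. 293.] 503 mean [341. -90.] rect [340.5 -90.6  61.1  58.6 -44. ] z [0.032 0.045 0.05 ]
pink [434. 271.] 410 mean [ 400. -301.] rect [ 400.3 -300.2   62.    40.3   17.8] z [0.021 0.027 0.033]
brown [433. 271.] 219 mean [ 400. -303.] rect [ 400.4 -302.4   59.8   41.5   17.9] z [0.019 0.026 0.033]
brown [189. 289.] 145 mean [342. 302.] rect [343.5 298.   60.4  21.4 -40.2] z [0.016 0.023 0.029]
dark [283. 174.] 297 mean [641.  80.] rect [642.4  81.8 138.5  50.5  14.6] z [-0.002  0.003  0.009]
dark [357. 167.] 240 mean [ 665. -111.] rect [ 667.2 -109.8   92.5   68.8  -10.9] z [-0.003  0.003  0.009]
dark [197. 189.] 936 mean [597. 297.] rect [598.3 297.7 104.6 104.1  82.5] z [-0.003  0.003
[... 2573 characters left out ...]
[310. 205.] 61 mean [642. -86.] rect [651.7 -81.4 104.8  54.4  27.5] z [0.002 0.005 0.008]
dark [264. 245.] 103 mean [616.  98.] rect [637.5  88.7 134.6  48.7  14.6] z [0.002 0.005 0.008]
dark [201. 297.] 853 mean [592. 306.] rect [594.2 304.  102.8 102.3  -7.9] z [0.002 0.005 0.008]
dark [561. 311.] 1658 mean [   1. -298.] rect [-1.000e-01 -2.976e+02  2.184e+02  7.820e+01 -8.550e+01] z [0.327 0.376 0.422]
dark [266. 344.] 589 mean [393. 267.] rect [386.2 270.9  82.   50.5 -33.6] z [0.001 0.005 0.026]
dark [125. 372.] 115 mean [540. 528.] rect [540.7 528.4  26.4  22.8   8.2] z [0.096 0.101 0.103]
dark [148. 388.] 249 mean [478. 508.] rect [475.6 519.1  81.8  60.7 -80. ] z [0.003 0.055 0.086]
```

View pics/crop.png

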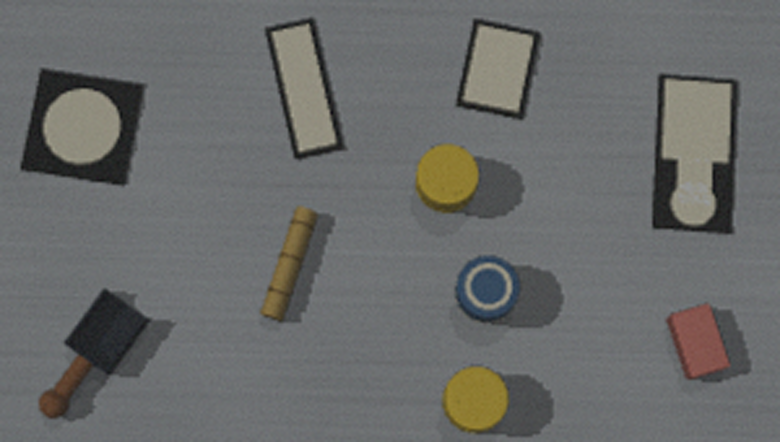

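The crop confirms it: the crock is the blue cylinder with the cream ring, at crop (488,287), or full-image (352,251). The two plain ones at (447,177) and (476,398) in the crop are the yellow look-alikes. The scoop's ball is at crop (53,402) and its pan's corners are at (105,290), (150,320), (115,373) and (66,342). The scoop mat's pan part is at the far end.

```bash
cat > go.py <<'E'
# usage: go.py x y z(mm, TCP) yaw(deg of tool x) : shift/turn from the measured pose, in rows' units
import sys; from h import *; from scipy.spatial.transform import Rotation as T
x,y,z,a=map(float,sys.argv[1:5]); o=bot.get_obs(); R=np.array(o["tcp_rot"]); p=np.array(o["tool_pos"])
G=T.from_euler("z",a,degrees=True).as_matrix()@np.diag([1,-1,-1.])
print("t",round(o["clock"],2),"pos",(p*1e3).round(1),"w",round(o["gripper_width"]*1e3,1))
print("cm",(R.T@(np.array([x,y,z])/1e3-p)*100).round(2),"deg",T.from_matrix(R.T@G).as_rotvec(degrees=True).round(1))
E
python3 - <<'E'
from h import *
f=dict(np.load("top0.npz")); px=lambda a:np.array([165,140])+np.array(a)/2.6
b=cast(f,[px((53,402))],.014)[0]*1e3; r=cast(f,[px((66,342)),px((115,373))],.024)*1e3; fr=cast(f,[px((105,290)),px((150,320))],.024)*1e3
rm,fm=r.mean(0),fr.mean(0); d=fm-b; print("ball",b,"rear",rm,"front",fm,"len",np.linalg.norm(fm-rm),"width",np.linalg.norm(r[0]-r[1]),"dirs",np.degrees(np.arctan2(d[1],d[0])),np.degrees(np.arctan2(*(fm-rm)[::-1])))
d/=np.linalg.norm(d); print("ball-front",np.linalg.norm(fm-b)," grip from ball",b+33*d,"from rear",rm-18*d)
E
python3 go.py 401 -302 120 17.8
```

```text
ball [328.11035589 308.61487154] rear [370.16398936 273.76876205] front [420.90972134 241.52649641] len 60.1223170434659 width 55.6333706648129 dirs -35.864672307002785 -32.4306121670873
ball-front 114.51014061208824  grip from ball [354.85365603 289.28106959] from rear [355.57673474 284.3144722 ]
t 0.1 pos [ 168.7 -627.2  221.6] w 87.3
cm [ 30.88 -25.35  10.2 ] deg [-0.1  0.  -2.7]
```

```bash
python3 -m crank '[[[3.9,-3.2,1.3,0,0,0,1],[7.8,-6.4,2.6,0,0,0,1],[11.7,-9.6,3.9,0,0,-1,1],[15.6,-12.8,5.2,0,0,-2,1],[20.8,-17,6.8,0,0,-2.7,1],[26,-21.3,8.5,0,0,-2.7,1],[29.5,-24.2,9.8,0,0,-2.7,1],[30.9,-25.4,10.2,0,0,-2.7,1]]]' 30
python3 go.py 401 -302 6 17.8
python3 - <<'E'
from h import *
f=bot.grab_frame("side"); cv2.imwrite("pics/s1.png",cv2.resize(f["color"][120:300,320:560,::-1],None,fx=3,fy=3))
E
```

```text
clock: 1.1
tool_pos: [0.4028, -0.2975, 0.1193]
tcp_rot: [[0.95, 0.311, -0.001], [0.311, -0.95, 0.002], [-0.0, -0.003, -1.0]]
ft_force: [-0.1, -0.9, -0.1]
gripper_width: 0.0868
gripper_force: 0.0
t 1.1 pos [ 402.8 -297.5  119.3] w 86.8
cm [-0.31  0.4  11.32] deg [-0.1  0.   0.3]
```

View pics/s1.png

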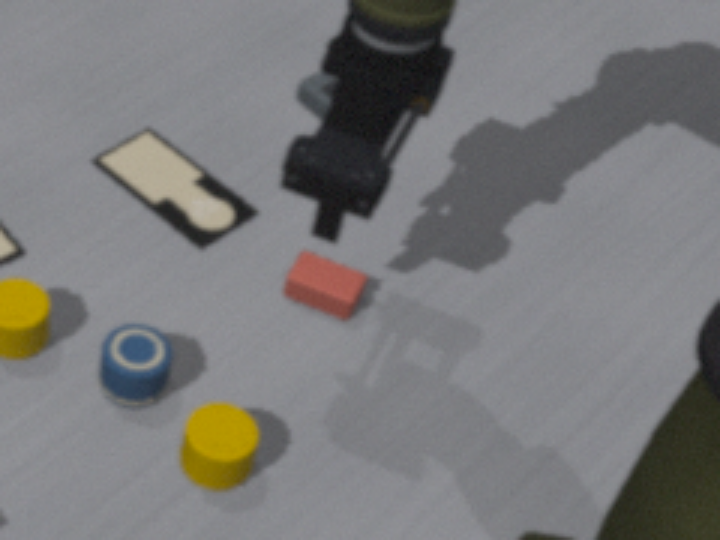

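The gripper is above and behind the lick (crop 327,285), with its fingers along the lick's width. Next I descend, using repeats at the end to settle.

```bash
python3 -m crank '[[[-0.2,0.3,2,0,0,0,1],[-0.3,0.4,4.5,0,0,0,1],[-0.3,0.4,7,0,0,0,1],[-0.3,0.4,9,0,0,0,1],[-0.3,0.4,10.5,0,0,0,1],[-0.3,0.4,11.2,0,0,0,1],[-0.3,0.4,11.3,0,0,0,1],[-0.3,0.4,11.3,0,0,0,1]]]' 30
python3 go.py 401 -302 6 17.8
```

```text
clock: 2.15
tool_pos: [0.4, -0.3073, 0.0081]
tcp_rot: [[0.952, 0.305, 0.001], [0.305, -0.952, -0.001], [0.001, 0.001, -1.0]]
ft_force: [0.3, 0.3, 0.0]
gripper_width: 0.087
gripper_force: 0.0
t 2.15 pos [ 400.  -307.3    8.1] w 87.0
cm [ 0.25 -0.47  0.21] deg [ 0.1 -0.  -0. ]
```

```bash
python3 -m crank '[[[0.1,-0.4,0.1,0,0,0,1],[0.1,-0.4,0.2,0,0,0,1],[0.1,-0.4,0.2,0,0,0,0.6],[0.1,-0.4,0.2,0,0,0,0.3],[0.1,-0.4,0.2,0,0,0,0.2],[0.1,-0.4,0.2,0,0,0,0.2],[0.1,-0.4,0.2,0,0,0,0.2],[0.1,-0.4,0.2,0,0,0,0.2]]]' 30
python3 go.py 669 -109 120 -11.5
```

```text
clock: 3.15
tool_pos: [0.3993, -0.3026, 0.0055]
tcp_rot: [[0.952, 0.305, -0.0], [0.305, -0.952, 0.0], [-0.0, -0.0, -1.0]]
ft_force: [-0.3, 0.9, -0.3]
gripper_width: 0.04
gripper_force: 30.0
t 3.15 pos [ 399.3 -302.6    5.5] w 40.0
cm [ 31.59 -10.21 -11.45] deg [-0.   0.  29.3]
```

```bash
python3 -m crank '[[[0,0,-2,0,0,0,0.2],[0,0,-6,0,0,0,0.2],[2,-0.6,-10,0,0,2,0.2],[6,-2,-11,0,0,8,0.2],[10.5,-3.5,-11,0,0,14,0.2],[15,-5,-11,0,0,20,0.2],[18.5,-6,-11,0,0,25,0.2],[20,-6.5,-11,0,0,29.3,0.2]]]'
python3 go.py 669 -109 45 -11.5
```

```text
clock: 4.15
tool_pos: [0.5715, -0.1773, 0.115]
tcp_rot: [[0.98, -0.2, 0.0], [-0.2, -0.98, 0.001], [-0.0, -0.001, -1.0]]
ft_force: [-0.6, 0.2, -1.7]
gripper_width: 0.0396
gripper_force: 30.0
t 4.15 pos [ 571.5 -177.3  115. ] w 39.6
cm [ 8.2  -8.63  7.01] deg [-0.1  0.  -0. ]
```

```bash
python3 -m crank '[[[1.5,-1.5,0,0,0,0,0.2],[4,-4.2,0.5,0,0,0,0.2],[6,-6.5,2,0,0,0,0.2],[7.6,-8,4,0,0,0,0.2],[8.1,-8.6,6,0,0,0,0.2],[8.1,-8.6,7,0,0,0,0.2],[8.1,-8.6,7,0,0,0,0.2],[8.1,-8.6,7,0,0,0,0.2]]]'
python3 go.py 669 -109 10 -11.5
```

```text
clock: 5.15
tool_pos: [0.6666, -0.113, 0.0464]
tcp_rot: [[0.98, -0.201, 0.001], [-0.201, -0.98, -0.001], [0.001, 0.001, -1.0]]
ft_force: [-0.0, -0.4, -1.4]
gripper_width: 0.0401
gripper_force: 30.0
t 5.15 pos [ 666.6 -113.    46.4] w 40.1
cm [ 0.15 -0.44  3.64] deg [ 0.  -0.1 -0.1]
```

```bash
python3 - <<'E'
from h import *
for n in("top","side"):
    f=bot.grab_frame(n); M=masks(f)
    for k,z in(("cream",.004),("pink",.067)):
        for c,p in blobs(M[k],None,15):
            P=cast(f,p,z).mean(0)
            if abs(P-[.669,-.109]).max()<.08: print(n,k,c.round(),len(p),rect(cast(f,p,z)))
    c=cv2.resize(f["color"][120:220,307:407,::-1] if n=="top" else f["color"][150:250,260:360,::-1],None,fx=4,fy=4); cv2.imwrite(f"pics/{n}2.png",c)
a=np.hstack([cv2.imread("pics/top2.png"),cv2.imread("pics/side2.png")]); cv2.imwrite("pics/b2.png",a)
E
```

```text
side cream [308. 199.] 202 [ 674.6 -105.8   73.1   46.1   -7.2]
side pink [315. 186.] 217 [ 650.4 -110.8   81.8   38.1  -41.5]
```

View pics/b2.png

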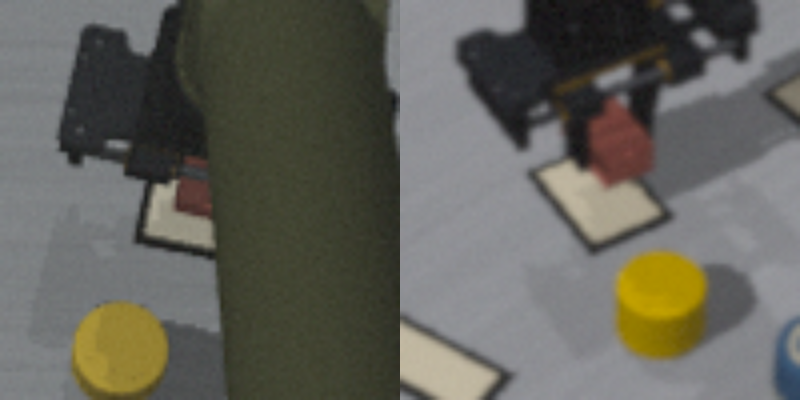

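The lick is held level just above its mat (side crop: lick at (617,145), mat at (600,205)). Lowering it now.

```bash
python3 -m crank '[[[0,-0.4,0.8,0,0,0,0.2],[0,-0.4,1.6,0,0,0,0.2],[0,-0.4,2.4,0,0,0,0.2],[0,-0.4,3,0,0,0,0.2],[0,-0.4,3.4,0,0,0,0.2],[0,-0.4,3.6,0,0,0,0.2],[0,-0.4,3.6,0,0,0,0.2],[0,-0.4,3.6,0,0,0,0.2]]]'
python3 go.py 669 -109 9.7 -11.5
```

```text
clock: 6.25
tool_pos: [0.6676, -0.1079, 0.0097]
tcp_rot: [[0.98, -0.2, 0.001], [-0.2, -0.98, -0.0], [0.001, 0.0, -1.0]]
ft_force: [0.0, -0.6, -0.9]
gripper_width: 0.0397
gripper_force: 30.0
t 6.25 pos [ 667.6 -107.9    9.7] w 39.7
cm [0.16 0.08 0.  ] deg [ 0. -0. -0.]
```

Release, then rise and check.

```bash
python3 -m crank '[[[0,0,0,0,0,0,0.5],[0,0,0,0,0,0,0.6],[0,0,0,0,0,0,0.7],[0,0,0,0,0,0,0.7],[0,0,-1.5,0,0,0,0.7],[0,0,-4.5,0,0,0,0.7],[0,0,-8,0,0,0,0.7],[0,0,-11,0,0,0,0.8]]]'
python3 go.py 445 -99 120 0
```

```text
clock: 7.25
tool_pos: [0.668, -0.1078, 0.1223]
tcp_rot: [[0.98, -0.2, 0.002], [-0.2, -0.98, -0.0], [0.002, -0.0, -1.0]]
ft_force: [0.9, -0.4, 0.3]
gripper_width: 0.065
gripper_force: 0.0
t 7.25 pos [ 668.  -107.8  122.3] w 65.0
cm [-22.02   3.59   0.19] deg [  0.   -0.1 -11.5]
```

```bash
python3 -m crank '[[[-2,0.3,0,0,0,0,1],[-6,1,0,0,0,-3,1],[-11,1.8,0,0,0,-7,1],[-16,2.6,0,0,0,-11.5,1],[-19.5,3.2,0,0,0,-11.5,1],[-21.5,3.5,0,0,0,-11.5,1],[-22,3.6,0,0,0,-11.5,1],[-22,3.6,0,0,0,-11.5,1]]]'
python3 go.py 445 -99 8 0
python3 - <<'E'
from h import *
for n in("top","side"):
    f=bot.grab_frame(n); M=masks(f)
    for k,z in(("pink",.032),("cream",.004)):
        for c,p in blobs(M[k]):
            P=cast(f,p,z).mean(0)
            if abs(P-[.669,-.109]).max()<.08: print(n,k,c.round(),len(p),rect(cast(f,p,z)))
E
```

```text
clock: 8.25
tool_pos: [0.4454, -0.0992, 0.1204]
tcp_rot: [[1.0, -0.001, 0.002], [-0.001, -1.0, -0.001], [0.002, 0.001, -1.0]]
ft_force: [1.0, 0.3, -0.1]
gripper_width: 0.0872
gripper_force: 0.0
t 8.25 pos [445.4 -99.2 120.4] w 87.2
cm [-0.06 -0.03 11.24] deg [ 0.  -0.1 -0. ]
top pink [357. 163.] 364 [ 668.7 -110.2   63.6   38.3  -11.9]
side pink [310. 194.] 335 [ 660.3 -101.8   79.6   48.5  -11.5]
side cream [303. 201.] 52 [675.3 -86.6  73.1   7.9 -11.4]
```

The lick is on its silhouette to within 2 mm and in line. Now the crock.

```bash
python3 -m crank '[[[0,0,2,0,0,0,1],[0,0,5,0,0,0,1],[0,0,8,0,0,0,1],[0,0,10,0,0,0,1],[0,0,11,0,0,0,1],[0,0,11.2,0,0,0,1],[0,0,11.2,0,0,0,1],[0,0,11.2,0,0,0,1]]]'
python3 -m crank '[[[0,0,0,0,0,0,0.8],[0,0,0,0,0,0,0.7],[0,0,0,0,0,0,0.6],[0,0,0,0,0,0,0.5],[0,0,0,0,0,0,0.5],[0,0,0,0,0,0,0.5],[0,0,0,0,0,0,0.5],[0,0,0,0,0,0,0.5]]]' 30
python3 go.py 599 299 120 0
```

```text
clock: 9.35
tool_pos: [0.4454, -0.0994, 0.0083]
tcp_rot: [[1.0, -0.001, 0.001], [-0.001, -1.0, -0.001], [0.001, 0.001, -1.0]]
ft_force: [-0.6, -0.5, -0.4]
gripper_width: 0.0871
gripper_force: 0.0
clock: 10.35
tool_pos: [0.4446, -0.0989, 0.0076]
tcp_rot: [[1.0, -0.001, -0.0], [-0.001, -1.0, 0.0], [-0.0, -0.0, -1.0]]
ft_force: [-2.0, 1.4, 2.8]
gripper_width: 0.0594
gripper_force: 30.0
t 10.35 pos [444.6 -98.9   7.6] w 59.4
cm [ 15.41 -39.81 -11.23] deg [-0.  0. -0.]
```

```bash
python3 -m crank '[[[0,0,-2,0,0,0,0.5],[0,0,-6,0,0,0,0.5],[0.5,-1.5,-10,0,0,0,0.5],[2,-5.5,-11,0,0,0,0.5],[4,-10.5,-11,0,0,0,0.5],[6,-15.5,-11,0,0,0,0.5],[7.5,-19.5,-11,0,0,0,0.5],[8.2,-21,-11,0,0,0,0.5]]]'
python3 go.py 599 299 50 0
```

```text
clock: 11.35
tool_pos: [0.5266, 0.1135, 0.1168]
tcp_rot: [[1.0, 0.003, -0.001], [0.003, -1.0, 0.001], [-0.001, -0.001, -1.0]]
ft_force: [0.6, 0.7, -3.2]
gripper_width: 0.0595
gripper_force: 30.0
t 11.35 pos [526.6 113.5 116.8] w 59.5
cm [  7.3  -18.52   6.7 ] deg [-0.1  0.   0.2]
```

```bash
python3 -m crank '[[[1,-2.5,0,0,0,0,0.5],[3,-7,0,0,0,0,0.5],[5,-12,0.5,0,0,0,0.5],[6.5,-16,2,0,0,0,0.5],[7.1,-18,4,0,0,0,0.5],[7.2,-18.5,6,0,0,0,0.5],[7.2,-18.5,6.7,0,0,0,0.5],[7.2,-18.5,6.7,0,0,0,0.5]]]'
python3 go.py 599 299 12 0
```

```text
clock: 12.35
tool_pos: [0.5989, 0.2933, 0.0498]
tcp_rot: [[1.0, -0.003, -0.001], [-0.003, -1.0, -0.002], [-0.001, 0.002, -1.0]]
ft_force: [0.6, -0.6, -2.6]
gripper_width: 0.0594
gripper_force: 30.0
t 12.35 pos [598.9 293.3  49.8] w 59.4
cm [ 0.01 -0.58  3.77] deg [ 0.1  0.1 -0.2]
```

```bash
python3 -m crank '[[[0,-0.3,0.8,0,0,0,0.5],[0,-0.4,1.6,0,0,0,0.5],[0,-0.4,2.4,0,0,0,0.5],[0,-0.4,3,0,0,0,0.5],[0,-0.4,3.5,0,0,0,0.5],[0,-0.4,3.7,0,0,0,0.5],[0,-0.4,3.7,0,0,0,0.5],[0,-0.4,3.7,0,0,0,0.5]]]'
python3 go.py 599 299 11.8 0
```

```text
clock: 13.35
tool_pos: [0.5991, 0.2999, 0.0138]
tcp_rot: [[1.0, -0.001, 0.0], [-0.001, -1.0, 0.0], [0.0, -0.0, -1.0]]
ft_force: [0.1, 0.1, -2.7]
gripper_width: 0.0594
gripper_force: 30.0
t 13.35 pos [599.1 299.9  13.8] w 59.4
cm [-0.01  0.09  0.2 ] deg [-0. -0. -0.]
```

```bash
python3 -m crank '[[[0,0,0.1,0,0,0,0.5],[0,0,0.2,0,0,0,0.5],[0,0,0.2,0,0,0,0.5],[0,0,0.2,0,0,0,0.5],[0,0,0.2,0,0,0,0.5],[0,0,0.2,0,0,0,0.75],[0,0,0.2,0,0,0,0.9],[0,0,0.2,0,0,0,0.9]]]'
python3 -m crank '[[[0,0,0,0,0,0,0.9],[0,0,-1.5,0,0,0,0.9],[0,0,-4,0,0,0,0.9],[0,0,-7,0,0,0,0.9],[0,0,-10,0,0,0,0.9],[0,0,-11,0,0,0,0.9],[0,0,-11,0,0,0,0.9],[0,0,-11,0,0,0,0.9]]]'
python3 go.py 355 287 120 -35
```

```text
clock: 14.35
tool_pos: [0.599, 0.2999, 0.0116]
tcp_rot: [[1.0, -0.001, 0.0], [-0.001, -1.0, 0.0], [0.0, -0.0, -1.0]]
ft_force: [1.1, -0.1, 0.3]
gripper_width: 0.0757
gripper_force: 0.0
clock: 15.35
tool_pos: [0.5982, 0.2992, 0.1201]
tcp_rot: [[1.0, -0.001, -0.002], [-0.001, -1.0, -0.001], [-0.002, 0.001, -1.0]]
ft_force: [-0.4, -0.6, -0.8]
gripper_width: 0.0783
gripper_force: 0.0
t 15.35 pos [598.2 299.2 120.1] w 78.3
cm [-24.32   1.23   0.06] deg [ 0.1  0.1 35. ]
```

```bash
python3 -m crank '[[[-2,0,0,0,0,4,0.9],[-6.5,0.3,0,0,0,10,0.8],[-11.5,0.6,0,0,0,17,0.7],[-16.5,0.8,0,0,0,24,0.6],[-21,1,0,0,0,30,0.6],[-23.8,1.2,0,0,0,35,0.6],[-24.3,1.2,0,0,0,35,0.6],[-24.3,1.2,0,0,0,35,0.6]]]'
python3 go.py 355 287 5 -35
python3 - <<'E'
from h import *
for n in("top","side"):
    f=bot.grab_frame(n); M=masks(f)
    for k,z in(("blue",.049),("cream",.049),("cream",.004),("dark",.004)):
        for c,p in blobs(M[k]):
            P=cast(f,p,z).mean(0)
            if abs(P-[.599,.299]).max()<.05: print(n,k,c.round(),len(p),rect(cast(f,p,z)))
f=bot.grab_frame("side"); cv2.imwrite("pics/s3.png",cv2.resize(f["color"][270:420,170:370,::-1],None,fx=3.5,fy=3.5))
E
```

```text
clock: 16.35
tool_pos: [0.4099, 0.2816, 0.0923]
tcp_rot: [[0.879, -0.476, -0.034], [-0.477, -0.877, -0.061], [-0.001, 0.07, -0.998]]
ft_force: [-0.3, 0.7, 0.1]
gripper_width: 0.0522
gripper_force: 0.0
t 16.35 pos [409.9 281.6  92.3] w 52.2
cm [-5.08  1.53  8.86] deg [ 4.  -0.2  6.5]
top blue [195. 185.] 145 [598.5 296.2  56.6  55.1  29.2]
top blue [194. 184.] 118 [598.7 298.2  28.6  27.3   3.4]
top dark [197. 189.] 898 [600.1 299.5 104.6 103.5  82.6]
top dark [202. 193.] 70 [592.5 283.4  56.4  24.  -31.7]
side blue [188. 290.] 43 [602.  324.7  48.5  11.2 -17.8]
side blue [198. 284.] 101 [599.5 299.8  27.7  25.   48.2]
side cream [188. 300.] 61 [578.9 341.5  40.8  10.7 -11.2]
side cream [188. 300.] 61 [609.1 333.   42.8  11.2 -11.2]
```

View pics/s3.png

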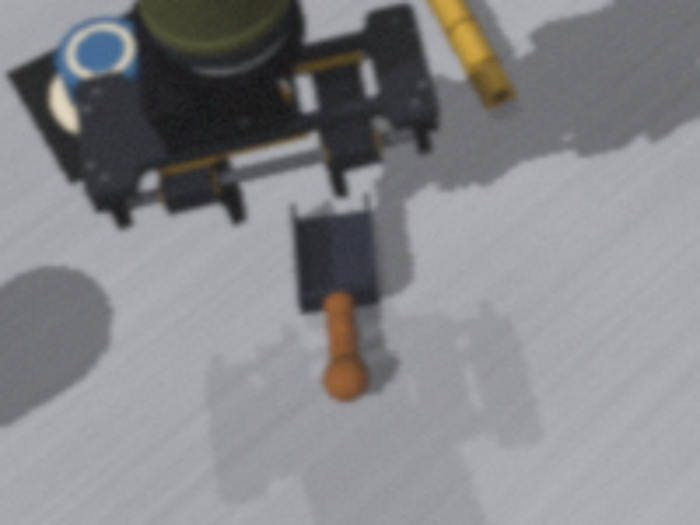

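The crock is on its disc, centred to within 2 mm. The arm stopped short of the scoop pose and is tilted 4°, so I'll check the joints.

```bash
python3 - <<'E'
from workcell import bot
import numpy as np
o=bot.get_obs(); print(np.round(o["joint_positions"],3),np.round(o["joint_velocities"],2))
E
python3 -m crank '[[[0,0,0,0,0,0,0.6],[0,0,0,0,0,0,0.6],[0,0,0,0,0,0,0.6],[0,0,0,0,0,0,0.6],[0,0,0,0,0,0,0.6],[0,0,0,0,0,0,0.6],[0,0,0,0,0,0,0.6],[0,0,0,0,0,0,0.6]]]'
python3 - <<'E'
from workcell import bot
import numpy as np
o=bot.get_obs(); print(np.round(o["joint_positions"],3),np.round(o["joint_velocities"],2))
E
python3 go.py 355 287 110 -35
```

```text
[-1.102  0.16   0.46   1.941 -0.046  1.12  -2.686] [ 0.14 -0.   -0.13 -0.02  0.01 -0.    0.  ]
clock: 17.5
tool_pos: [0.411, 0.2827, 0.0937]
tcp_rot: [[0.88, -0.474, -0.032], [-0.475, -0.878, -0.059], [-0.0, 0.067, -0.998]]
ft_force: [0.0, -0.1, -1.0]
gripper_width: 0.0523
gripper_force: 0.0
[-1.096  0.159  0.458  1.94  -0.047  1.121 -2.686] [-0.  0.  0.  0. -0. -0.  0.]
t 17.5 pos [411.  282.7  93.7] w 52.3
cm [-5.13  2.38 -1.47] deg [ 3.8 -0.2  6.6]
```

Joint 7 is at its range limit. The equivalent grasp a half turn round (yaw 145) is well inside it, so I'll turn the other way.

```bash
python3 -m crank '[[[0,0,-2,0,0,-10,0.6],[0,0,-3,0,0,-20,0.6],[0,0,-3,0,0,-30,0.6],[0,0,-3,0,0,-40,0.6],[0,0,-3,0,0,-50,0.6],[0,0,-3,0,0,-60,0.6],[0,0,-3,0,0,-70,0.6],[0,0,-3,0,0,-80,0.6]]]'
python3 go.py 355 287 120 145
```

```text
clock: 18.5
tool_pos: [0.4119, 0.2844, 0.1236]
tcp_rot: [[0.615, 0.788, -0.032], [0.785, -0.616, -0.059], [-0.066, 0.011, -0.998]]
ft_force: [0.4, 1.0, 0.3]
gripper_width: 0.052
gripper_force: 0.0
t 18.5 pos [411.9 284.4 123.6] w 52.0
cm [-3.27 -4.65  0.53] deg [ -2.6   3.4 -93. ]
```

```bash
python3 -m crank '[[[-0.5,-0.6,0,-0.3,0.4,-10.5,0.6],[-1,-1.4,0,-0.6,0.8,-21,0.6],[-1.6,-2.3,0,-0.9,1.2,-31.5,0.6],[-2.2,-3.1,0.1,-1.2,1.5,-42,0.6],[-2.7,-3.9,0.2,-1.5,1.9,-52.5,0.6],[-3.1,-4.4,0.3,-1.8,2.3,-63,0.6],[-3.3,-4.65,0.5,-2,2.7,-73.5,0.6],[-3.3,-4.65,0.5,-2.3,3.1,-83.5,0.6]]]'
python3 go.py 355 287 120 145
```

```text
clock: 19.5
tool_pos: [0.3545, 0.2871, 0.1202]
tcp_rot: [[-0.713, 0.701, 0.001], [0.701, 0.713, -0.007], [-0.006, -0.004, -1.0]]
ft_force: [-0.5, -0.4, 0.3]
gripper_width: 0.0524
gripper_force: 0.0
t 19.5 pos [354.5 287.1 120.2] w 52.4
cm [-0.04  0.03  0.02] deg [-0.3  0.3 -9.5]
```

```bash
python3 -m crank '[[[0,0,0,0,0,-5,0.6],[0,0,0,0,0,-9,0.6],[0,0,0,0,0,-9,0.6],[0,0,0,0,0,-9,0.6],[0,0,0,0,0,-9,0.6],[0,0,0,0,0,-9,0.6],[0,0,0,0,0,-9,0.6],[0,0,0,0,0,-9,0.6]]]'
python3 go.py 355 287 4 145
```

```text
clock: 20.5
tool_pos: [0.3549, 0.2871, 0.1203]
tcp_rot: [[-0.81, 0.586, 0.002], [0.586, 0.81, -0.007], [-0.006, -0.005, -1.0]]
ft_force: [0.5, 0.7, -0.3]
gripper_width: 0.0523
gripper_force: 0.0
t 20.5 pos [354.9 287.1 120.3] w 52.3
cm [ 0.05  0.05 11.63] deg [-0.3  0.3 -0.9]
```

```bash
python3 -m crank '[[[0,0,2,0,0,-0.5,0.6],[0,0,5,0,0,-0.5,0.6],[0,0,8,-0.3,0.3,-0.5,0.6],[0,0,10,-0.3,0.3,-0.5,0.6],[0,0,11.2,-0.3,0.3,-0.5,0.6],[0,0,11.6,-0.3,0.3,-0.5,0.6],[0,0,11.6,-0.3,0.3,-0.5,0.6],[0,0,11.6,-0.3,0.3,-0.5,0.6]]]'
python3 -m crank '[[[0,0,0,0,0,0,0.4],[0,0,0,0,0,0,0.3],[0,0,0,0,0,0,0.2],[0,0,0,0,0,0,0.1],[0,0,0,0,0,0,0.05],[0,0,0,0,0,0,0.05],[0,0,0,0,0,0,0.05],[0,0,0,0,0,0,0.05]]]' 40
python3 - <<'E'
from h import *
f=bot.grab_frame("side"); cv2.imwrite("pics/s4.png",cv2.resize(f["color"][270:420,170:370,::-1],None,fx=3.5,fy=3.5))
E
```

```text
clock: 21.5
tool_pos: [0.3556, 0.2868, 0.0051]
tcp_rot: [[-0.816, 0.579, 0.001], [0.579, 0.816, 0.001], [-0.0, 0.002, -1.0]]
ft_force: [0.0, 0.4, 0.3]
gripper_width: 0.0522
gripper_force: 0.0
clock: 22.5
tool_pos: [0.3553, 0.2864, 0.0045]
tcp_rot: [[-0.816, 0.579, 0.001], [0.579, 0.816, 0.001], [-0.0, 0.001, -1.0]]
ft_force: [1.4, 1.4, 1.2]
gripper_width: 0.0167
gripper_force: 39.9
```

View pics/s4.png

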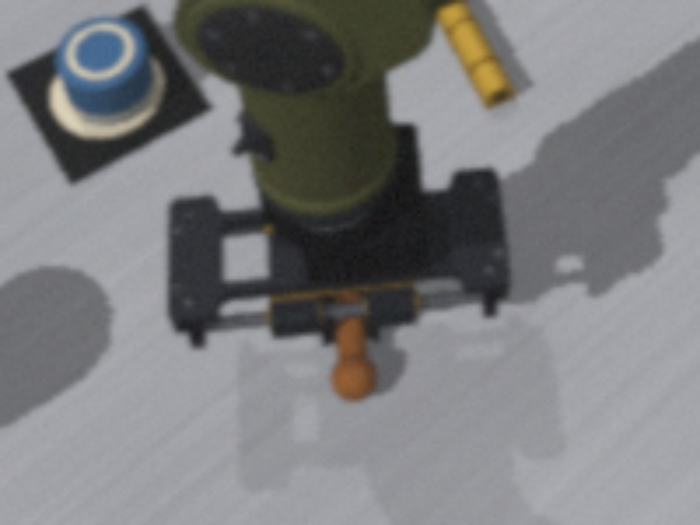

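The fingers hold the handle behind the pan, with the ball at crop (353,378). I'll compute the along-handle offset from the ball and then lift.

```bash
python3 - <<'E'
from h import *
f=bot.grab_frame("side"); o=bot.get_obs(); t=np.array(o["tool_pos"])[:2]*1e3; x=np.array(o["tcp_rot"])[:2,0]
b=cast(f,[[170+353/3.5,270+378/3.5]],.014)[0]*1e3; print(b,(b-t)@x,"should be 33",(b-t)@[-x[1],x[0]])
E
python3 -m crank '[[[0,0,-1,0,0,0,0.05],[0,0,-2.5,0,0,0,0.05],[0,0,-4.5,0,0,0,0.05],[0,0,-7,0,0,0,0.05],[0,0,-9.5,0,0,0,0.05],[0,0,-11,0,0,0,0.05],[0,0,-11.5,0,0,0,0.05],[0,0,-11.5,0,0,0,0.05]]]'
python3 go.py 567 -302 120 177
```

```text
[323.456012   307.68615678] 38.235990636811 should be 33 1.1093315520195088
clock: 23.6
tool_pos: [0.3549, 0.2861, 0.1192]
tcp_rot: [[-0.816, 0.579, 0.0], [0.579, 0.816, -0.0], [-0.0, 0.0, -1.0]]
ft_force: [-0.2, -1.2, -1.5]
gripper_width: 0.0173
gripper_force: 39.9
t 23.6 pos [354.9 286.1 119.2] w 17.3
cm [-51.33 -35.69  -0.08] deg [  0.    0.  -32.4]
```

```bash
python3 -m crank '[[[-1,-0.3,0,0,0,0,0.05],[-3.5,-1.1,0,0,0,-1,0.05],[-7,-2.2,0,0,0,-3,0.05],[-11,-3.4,0,0,0,-5,0.05],[-15,-4.7,0,0,0,-7,0.05],[-19,-5.9,0,0,0,-9,0.05],[-22,-6.8,0,0,0,-10,0.05],[-22.8,-7.1,0,0,0,-10,0.05]]]'
python3 go.py 569 -302 120 177
```

```text
clock: 24.6
tool_pos: [0.5005, 0.0933, 0.1186]
tcp_rot: [[-0.902, 0.432, -0.0], [0.432, 0.902, -0.002], [-0.0, -0.002, -1.0]]
ft_force: [-0.7, -0.2, -1.0]
gripper_width: 0.0171
gripper_force: 39.9
t 24.6 pos [500.5  93.3 118.6] w 17.1
cm [-23.26 -32.68  -0.07] deg [ -0.1  -0.  -22.6]
```

```bash
python3 -m crank '[[[-1,-1.5,0,0,0,0,0.05],[-3.2,-4.6,0,0,0,-2,0.05],[-6.2,-8.7,0,0,0,-5,0.05],[-9.3,-13,0,0,0,-9,0.05],[-12.4,-17.4,0,0,0,-13,0.05],[-15.5,-21.8,0,0,0,-17,0.05],[-18.2,-25.6,0,0,0,-20,0.05],[-20,-28,0,0,0,-22.6,0.05]]]'
python3 go.py 569 -302 55 177
```

```text
clock: 25.6
tool_pos: [0.5598, -0.2447, 0.1191]
tcp_rot: [[-0.999, 0.048, -0.0], [0.048, 0.999, -0.0], [0.0, -0.0, -1.0]]
ft_force: [1.2, 0.2, -1.6]
gripper_width: 0.0169
gripper_force: 39.9
t 25.6 pos [ 559.8 -244.7  119.1] w 16.9
cm [-1.19 -5.68  6.41] deg [-0.  -0.   0.2]
```

```bash
python3 -m crank '[[[-0.2,-1.2,0.4,0,0,0,0.05],[-0.6,-3,1.5,0,0,0,0.05],[-1,-4.8,3,0,0,0,0.05],[-1.1,-5.5,4.5,0,0,0,0.05],[-1.1,-5.6,5.8,0,0,0,0.05],[-1.1,-5.6,6.4,0,0,0,0.05],[-1.1,-5.6,6.4,0,0,0,0.05],[-1.1,-5.6,6.4,0,0,0,0.05]]]'
python3 go.py 569 -302 9 177
python3 - <<'E'
from h import *
for n in("top","side"):
    f=bot.grab_frame(n); c=f["color"][140:260,360:500,::-1] if n=="top" else f["color"][110:230,320:460,::-1]
    cv2.imwrite(f"pics/{n}5.png",cv2.resize(c,(392,336)))
cv2.imwrite("pics/b5.png",np.hstack([cv2.imread("pics/top5.png"),cv2.imread("pics/side5.png")]))
E
```

```text
clock: 26.6
tool_pos: [0.5695, -0.2985, 0.0559]
tcp_rot: [[-0.999, 0.048, 0.001], [0.048, 0.999, 0.0], [-0.001, 0.0, -1.0]]
ft_force: [-0.1, 1.0, -1.1]
gripper_width: 0.0168
gripper_force: 39.9
t 26.6 pos [ 569.5 -298.5   55.9] w 16.8
cm [ 0.04 -0.36  4.69] deg [0.  0.1 0.3]
```

View pics/b5.png

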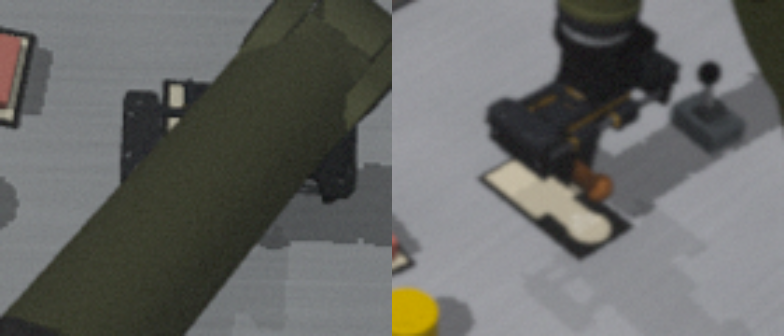

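The scoop hangs level over its mat (side crop: ball at (600,186), handle part at (590,225)), and the switch at (708,85) is clear. Lowering.

```bash
python3 -m crank '[[[0,-0.2,0.8,0,0,0,0.05],[0,-0.25,1.8,0,0,0,0.05],[0,-0.25,2.8,0,0,0,0.05],[0,-0.25,3.7,0,0,0,0.05],[0,-0.25,4.3,0,0,0,0.05],[0,-0.25,4.6,0,0,0,0.05],[0,-0.25,4.7,0,0,0,0.05],[0,-0.25,4.7,0,0,0,0.05]]]'
python3 go.py 569 -302 8.7 177
```

```text
clock: 27.7
tool_pos: [0.5692, -0.3014, 0.0087]
tcp_rot: [[-0.999, 0.048, 0.001], [0.048, 0.999, -0.0], [-0.001, -0.0, -1.0]]
ft_force: [-0.7, 0.0, -0.5]
gripper_width: 0.0171
gripper_force: 39.9
t 27.7 pos [ 569.2 -301.4    8.7] w 17.1
cm [ 0.02 -0.06 -0.  ] deg [-0.   0.1  0.2]
```

```bash
python3 -m crank '[[[0,0,0,0,0,0,0.25],[0,0,0,0,0,0,0.4],[0,0,0,0,0,0,0.5],[0,0,0,0,0,0,0.5],[0,0,-1.5,0,0,0,0.5],[0,0,-4.5,0,0,0,0.5],[0,0,-8,0,0,0,0.5],[0,0,-11,0,0,0,0.5]]]'
python3 go.py 467 91 120 163.6
```

```text
clock: 28.7
tool_pos: [0.5692, -0.3017, 0.1209]
tcp_rot: [[-0.999, 0.048, 0.002], [0.048, 0.999, -0.001], [-0.002, -0.001, -1.0]]
ft_force: [0.3, -0.6, 1.0]
gripper_width: 0.0432
gripper_force: 0.0
t 28.7 pos [ 569.2 -301.7  120.9] w 43.2
cm [12.11 38.73  0.05] deg [-0.   0.1 13.6]
```

```bash
python3 -m crank '[[[1,3,0,0,0,0,0.5],[2.7,8.5,0,0,0,2,0.5],[4.5,14.5,0,0,0,5,0.6],[6.4,20.5,0,0,0,8,0.6],[8.3,26.5,0,0,0,11,0.6],[10.2,32.5,0,0,0,13.6,0.6],[11.6,37,0,0,0,13.6,0.6],[12.1,38.7,0,0,0,13.6,0.6]]]'
python3 go.py 467 91 5 163.6
python3 - <<'E'
from h import *
f=bot.grab_frame("top"); M=masks(f)
for k,z in(("dark",.004),("brown",.018),("yellow",.02),("cream",.004)):
    for c,p in blobs(M[k],(230,150,460,290),20): print(k,c.round(),len(p),rect(cast(f,p,z)))
c=f["color"][150:250,370:490,::-1]; g=bot.grab_frame("side")["color"][130:230,330:450,::-1]
cv2.imwrite("pics/b6.png",cv2.resize(np.hstack([c,g]),None,fx=3.3,fy=3.3,interpolation=cv2.INTER_CUBIC))
E
```

```text
clock: 29.7
tool_pos: [0.466, 0.0945, 0.1195]
tcp_rot: [[-0.961, 0.277, 0.002], [0.277, 0.961, 0.002], [-0.001, 0.002, -1.0]]
ft_force: [0.2, -1.2, -0.3]
gripper_width: 0.0524
gripper_force: 0.0
t 29.7 pos [466.   94.5 119.5] w 52.4
cm [-0.19 -0.34 11.45] deg [0.1 0.1 0.3]
dark [269. 230.] 7165 [513.5 104.5 369.  212.5  21.1]
dark [358. 169.] 208 [ 669.5 -110.1   92.1   68.8  -10.3]
dark [432. 198.] 1145 [ 588.2 -304.8  155.2   78.9   -3.1]
brown [357. 164.] 202 [ 671.9 -111.3   63.    36.7  -12.4]
brown [432. 212.] 167 [ 552.5 -302.4   62.4   22.7   -0.8]
yellow [336. 208.] 485 [554.6 -59.   63.9  61.  -43.1]
yellow [348. 286.] 159 [360.6 -89.6  56.6  19.7 -88.7]
```

View pics/b6.png

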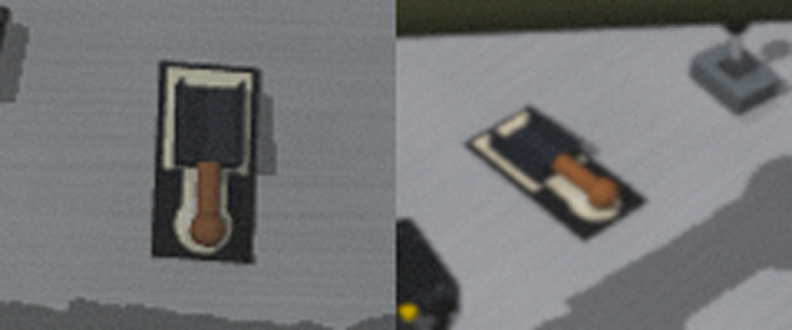

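The scoop sits inside its silhouette, in line and about 3 mm toward the handle end, which is well within tolerance. The switch is untouched. Now the stick.

```bash
python3 -m crank '[[[-0.1,-0.1,2,0,0,0.3,0.6],[-0.1,-0.1,5,0,0,0.3,0.6],[-0.1,-0.1,8,0,0,0.3,0.6],[-0.1,-0.1,10,0,0,0.3,0.6],[-0.1,-0.1,11,0,0,0.3,0.6],[-0.1,-0.1,11.5,0,0,0.3,0.6],[-0.1,-0.1,11.5,0,0,0.3,0.6],[-0.1,-0.1,11.5,0,0,0.3,0.6]]]'
python3 -m crank '[[[0,0,0,0,0,0,0.5],[0,0,0,0,0,0,0.35],[0,0,0,0,0,0,0.25],[0,0,0,0,0,0,0.15],[0,0,0,0,0,0,0.1],[0,0,0,0,0,0,0.1],[0,0,0,0,0,0,0.1],[0,0,0,0,0,0,0.1]]]' 30
python3 go.py 644 82.5 120 194.7
```

```text
clock: 30.8
tool_pos: [0.468, 0.09, 0.0041]
tcp_rot: [[-0.958, 0.287, 0.002], [0.287, 0.958, 0.001], [-0.001, 0.001, -1.0]]
ft_force: [0.4, 1.3, -0.5]
gripper_width: 0.0524
gripper_force: 0.0
clock: 31.8
tool_pos: [0.4674, 0.09, 0.0034]
tcp_rot: [[-0.958, 0.287, 0.001], [0.287, 0.958, 0.0], [-0.0, 0.0, -1.0]]
ft_force: [-0.4, 0.7, -0.0]
gripper_width: 0.0218
gripper_force: 30.0
t 31.8 pos [467.4  90.    3.4] w 21.8
cm [-17.13   4.35 -11.65] deg [  0.    0.  -31.4]
```

```bash
python3 -m crank '[[[0,0,-2,0,0,0,0.1],[0,0,-6,0,0,0,0.1],[-1.5,0.4,-9,0,0,-4,0.1],[-5,1.3,-9,0,0,-10,0.1],[-9.5,2.5,-9,0,0,-18,0.1],[-14,3.6,-9,0,0,-25,0.1],[-16.7,4.3,-9,0,0,-31.4,0.1],[-17.1,4.3,-9,0,0,-31.4,0.1]]]'
python3 go.py 644 82.5 40 194.7
```

```text
clock: 32.8
tool_pos: [0.6444, 0.0813, 0.0926]
tcp_rot: [[-0.967, -0.253, -0.0], [-0.253, 0.967, -0.001], [0.0, -0.001, -1.0]]
ft_force: [-0.4, -0.2, -1.2]
gripper_width: 0.0217
gripper_force: 30.0
t 32.8 pos [644.4  81.3  92.6] w 21.7
cm [0.01 0.14 5.26] deg [-0.1 -0.  -0. ]
```

```bash
python3 -m crank '[[[0,0.1,1.5,0,0,0,0.1],[0,0.1,3.5,0,0,0,0.1],[0,0.1,5.5,0,0,0,0.1],[0,0.1,7,0,0,0,0.1],[0,0.1,8,0,0,0,0.1],[0,0.1,8.3,0,0,0,0.1],[0,0.1,8.4,0,0,0,0.1],[0,0.1,8.4,0,0,0,0.1]]]'
python3 go.py 644 82.5 7.5 194.7
```

```text
clock: 33.8
tool_pos: [0.6438, 0.083, 0.01]
tcp_rot: [[-0.967, -0.254, 0.001], [-0.254, 0.967, 0.0], [-0.001, -0.0, -1.0]]
ft_force: [0.3, 0.1, -0.3]
gripper_width: 0.0217
gripper_force: 30.0
t 33.8 pos [643.8  83.   10. ] w 21.7
cm [-0.01 -0.05  0.25] deg [-0.   0.1  0. ]
```

Lower the last 2.3 mm and release, then rise clear and check everything.

```bash
python3 -m crank '[[[0,0,0.1,0,0,0,0.1],[0,0,0.2,0,0,0,0.1],[0,0,0.2,0,0,0,0.1],[0,0,0.2,0,0,0,0.1],[0,0,0.2,0,0,0,0.1],[0,0,0.2,0,0,0,0.3],[0,0,0.2,0,0,0,0.5],[0,0,0.2,0,0,0,0.5]]]'
python3 -m crank '[[[0,0,0,0,0,0,0.5],[0,0,-1.5,0,0,0,0.5],[0,0,-4.5,0,0,0,0.5],[0,0,-8,0,0,0,0.5],[2,0,-11,0,0,0,0.5],[6,0,-13,0,0,0,0.5],[11,0,-15,0,0,0,0.5],[16,0,-15,0,0,0,0.5]]]'
python3 -m crank '[[[0,-2,0,0,0,0,0.5],[0,-5,0,0,0,0,0.5],[0,-10,0,0,0,0,0.5],[0,-15,0,0,0,0,0.5],[0,-18,0,0,0,0,0.5],[0,-19,0,0,0,0,0.5],[0,-19,0,0,0,0,0.5],[0,-19,0,0,0,0,0.5]]]'
python3 - <<'E'
from h import *
f=bot.grab_frame("top"); M=masks(f); cv2.imwrite("pics/t9.png",f["color"][:,:,::-1])
for k,z in(("yellow",.024),("pink",.032),("brown",.018),("blue",.049),("dark",.004)):
    for c,p in blobs(M[k],(150,130,490,240),60): print(k,c.round(),len(p),rect(cast(f,p,z)))
E
```

```text
clock: 34.8
tool_pos: [0.6433, 0.083, 0.0074]
tcp_rot: [[-0.967, -0.254, 0.0], [-0.254, 0.967, 0.0], [-0.0, 0.0, -1.0]]
ft_force: [-0.2, 0.6, -0.5]
gripper_width: 0.0384
gripper_force: 0.0
clock: 35.8
tool_pos: [0.4887, 0.0417, 0.1599]
tcp_rot: [[-0.967, -0.254, 0.005], [-0.254, 0.967, 0.002], [-0.005, 0.0, -1.0]]
ft_force: [-0.2, -0.1, 0.9]
gripper_width: 0.0433
gripper_force: 0.0
clock: 36.8
tool_pos: [0.5368, -0.1395, 0.1574]
tcp_rot: [[-0.967, -0.257, 0.0], [-0.257, 0.967, 0.001], [-0.001, 0.001, -1.0]]
ft_force: [-0.4, -0.7, 0.4]
gripper_width: 0.0433
gripper_force: 0.0
yellow [282. 173.] 301 [641.1  80.9 110.4  19.2  14.5]
yellow [332. 209.] 282 [549.3 -46.3  65.9  34.8  14.6]
pink [357. 163.] 367 [ 668.6 -110.2   64.    38.8  -12.9]
brown [357. 164.] 238 [ 670.3 -110.4   66.8   37.2  -11.7]
brown [433. 211.] 158 [ 551.2 -301.6   64.5   22.8    1.4]
blue [194. 185.] 141 [596.5 296.8  59.   54.7   3.2]
blue [194. 184.] 117 [598.7 298.2  28.6  27.3   3.4]
dark [392. 188.] 7953 [ 625.2 -200.3  295.   289.1  -88.6]
dark [283. 175.] 289 [645.   82.1 138.   50.9  14.4]
dark [197. 189.] 901 [599.8 299.2 105.3 103.8  82.5]
dark [203. 193.] 77 [592.4 283.3  56.4  24.2 -31.7]
```

View pics/t9.png

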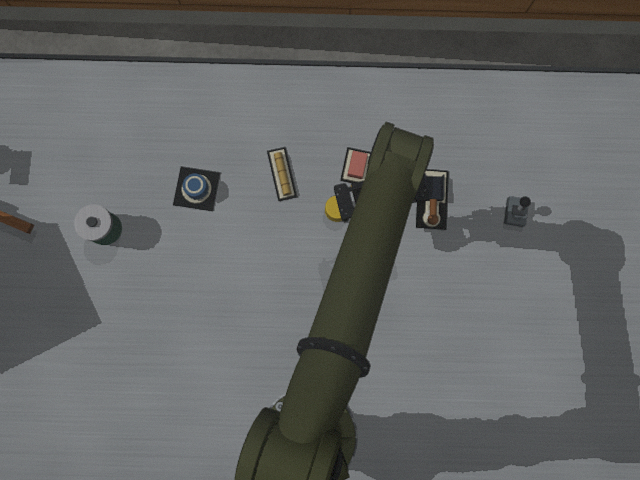

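The picture shows the crock (195,185), stick (282,173), lick (357,163) and scoop (432,205) on their silhouettes. Each is within about 5 mm and in line, the arm is clear, and the tin and switch have not moved.

```bash
python3 -c "
from workcell import bot
print(bot.finish_job())"
```

```text
the job is handed in; nothing more can be done
None
```

The stick, crock, scoop and lick were each set down and released on their own silhouettes (within about 5 mm and in line, by the last picture), with the tin and lamp switch unmoved; I handed the job in at about 37 s, and no verdict came back.

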